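Index a dividing plate to its third stop and hold it

TASK

First slacken the hexagon clamp nut of the dividing fixture by hand, turning it anticlockwise to its slack stop; do not force the plate while it is clamped. Then turn the black bar knob back anticlockwise to its home stop, and from there clockwise, counting the clicks, to the third click and not past it. Finish still gripping the knob with the plate resting in the third stop: the program ends while holding it, with the nut left slack and the other things round the fixture left alone.

Things in the scene. Friction and masses are not known exactly. Their poses are not given: they have to be found in the camera images.
- dividing_base: the dividing fixture's flat aluminium base slab, 150 x 235 x 16 mm, fixed to the bench; origin at the centre of its underside; its x points away from the robot at yaw 0, its y runs along the slab from the knob (knob axis at y = -55 mm) to the clamp nut (nut axis at y = +60 mm)
- index_knob: black bar knob screwed to the scalloped steel index plate (116 mm across, top 30 mm above the bench). Its bar is 56 mm long along its own x, 16 mm thick along its own y, top 72 mm above the bench; below it a flange 34 mm across, top 35 mm above the bench. Origin on the turning axis, 18 mm above the bench; z up
- knob_grip (a point): middle of the knob's bar on the turning axis, 60 mm above the bench; axes as the knob's
- index_angle (a joint): angle of plate and knob: 0 = home, a hard stop (rim tab on dowel pin); grows clockwise seen from above. A spring roller clicks into the rim every 0.419 rad (24 deg): stops at 0.419, 0.838, 1.257 (third), 1.676; end of travel 2.11; home is a detent too. A click takes about 0.15 N m; let go, the free plate snaps into the nearest stop. Starts at 0.4 to 1.0, held by the clamp's drag
- clamp_nut (a joint): angle of the captive clamp nut: about 0 = tight, grows as it is turned anticlockwise seen from above, 1.3 rad = fully slack (a hard stop). By about 0.5 rad the clamp has let go and the plate may snap into a stop. It turns stiffly (about 0.25 N m), stays where it is left, and rises 2 mm per radian
- nut_top (a point): centre of the nut's top face: plain steel hexagon, 30 mm across flats, 22 mm high, top 70 mm above the bench when tight; its stud ends 4 mm above that. Under it a washer 32 mm across and a strap 26 mm wide that reaches over the plate's rim, top 46 mm above the bench. The point turns with the nut; flats look along its own x and every 60 degrees from it
- stub: round white specimen mount 26 mm wide, 11 mm high, standing on the base slab near the nut; origin under its centre; to be left alone
- beaker: beaker 66 mm wide, 70 mm high, standing behind the fixture; origin under its centre; to be left alone
- vial: capped glass vial 24 mm wide, 60 mm high, standing in front of the fixture; origin under its centre; to be left alone
- tweezers: steel tweezers 126 mm long lying to the left of the fixture; origin under its centre; to be left alone
- stub_case: flat closed specimen box 65 x 85 x 29 mm, to the left; origin under its centre; to be left alone
- slide_carton: small white carton 59 x 81 x 33 mm, to the right; origin under its centre; to be left alone

How it is judged:
By the outcome, as a careful person would: the job done as asked, in the order asked, and still so for the second after the job is handed in, while the arm keeps its last pose, push and grip.
It also fails if it takes over 53 s, if anything falls off the work surface, if the arm or the gripper's body presses on something with over 40 N, if the wrist force passes 120 N, or if a joint passes its speed limit or range.

ROBOT

A 7-joint arm with a two-finger parallel gripper is mounted at the origin on a cart in front of the work surface, level with it; the furniture and walls round the work are solid. World frame = base frame: x ahead of the robot, y to its left, z up, the work surface at z = 0. Lengths are in m, angles in rad, forces in N, time in s.
With the tool pointing down it reaches from about 0.4 to 0.875 m from the base axis. Payload 19.3 kg.
Tool frame: the origin (TCP) lies between the finger pads, 19 mm behind the fingertips; this is the grasp point; z points along the fingers, y is the line along which they close (so a half turn about z gives the same grasp; the last joint's range is limited). The gripper opens to 85 mm and grips with 20 to 120 N. Pads are 22 mm wide; open, the fingers measure 114 mm over their backs; the gripper's body (76 mm by 85 mm) begins 54 mm behind the grasp point. The pads swing forward as they close: fully open they stand 13 mm farther back than shut.
Start: joints at [-1.206, 0.521, -0.036, 1.599, 0.021, 1.021, -0.113], TCP at [0.263, 0.567, 0.25] pointing down, gripper open.
Joint ranges: [-2.91, 2.91], [-0.3, 2.13], [-1.5, 1.42], [0.17, 2.43], [-1.26, 4.41], [0.16, 1.93], [-2.52, 2.52]. Speed limits (rad/s): [1.89, 1.89, 2.39, 2.39, 3.01, 3.01, 3.01].

INTERFACE

Orientations are given as [roll, pitch, yaw] about the fixed x, y, z axes, in that order (R = Rz(yaw) Ry(pitch) Rx(roll)).
In Python, from workcell import bot gives the robot as it stands.
- The arm moves only by the shell command python3 -m crank 'ROWS' [FORCE]. ROWS is a JSON object of lists of equal length, an entry for each row: "travel": the shift along the world's x, y, z in cm, a list of three; "turn": the turn, a rotation vector about the world's x, y, z in degrees, a list of three; "gripper": the closure, from 0 (fully open) to 1 (shut). A call has exactly 5 rows; each row is the pose to reach, as a shift and turn from the pose commanded when the call began; what a row does not reach only later rows make up. A row lasts 1/10 s, in which the tool goes at most 50 mm and 8.59 degrees, less where a joint would pass 70% of its speed; a pose out of reach is approached as far as the arm can. A call with a gripper value outside its range is refused whole. The fingers move at their own pace and stop on an object; FORCE is the grip in N (left out, the last holds). Time passes only in rows, so rows that repeat a pose let the fingers close, or fill a call up. It gives the time, the measured TCP pose, the force, the opening and the grip force at its end, in the units of the state.
- bot.observe(): the state, without advancing time (a new reading comes with each control period).
- bot.grab_frame(name): name is "side" or "top" or "wrist"; returns a dict with "pixels" (384x512x3 uint8, red, green, blue), "fx", "fy", "cx", "cy" (pixels), "extrinsics" (4x4, takes a point from world to camera coordinates). Camera axes: x right, y down, z forward; pixel columns grow to the right and rows downward; lengths in m; the calibration is good to about 2 mm. A picture is of the moment at which its call begins. There is no depth.
- bot.job_done(): hands the job in; it is judged then, once.
The state is a dict: "clock": time; "qpos": joint angles; "qd": joint speeds; "joint_efforts": joint torques, N m; "position": TCP position; "tool_rot": TCP orientation; "force": force on the tool from outside, world axes, zero at the start; "moment": the same for the moment, N m; "grip_width": finger opening in m; "finger_force": force on a finger pad.
Only numpy, scipy, OpenCV 4.12 (cv2) and the standard library are available. Lean on these libraries where they do the work, as an engineer would, in place of code of your own. Each camera call takes 0.05 s, during which the arm holds its last target. There are 200 camera calls.

## Working session

There is one attempt and no reset: what is moved stays moved. The work goes in short steps, Python scripts to look and compute and a shell command to move; the robot and the scene stay as the last step left them, time stands still between calls to the robot, and variables do not carry over. Pictures are saved under pics/ and viewed, at most 10 in all, crops included, and the job is handed in when it is done.

```bash
ls; mkdir -p pics; python3 - <<'E'
from workcell import bot
import cv2,json,numpy as np
s=bot.observe();print({k:np.round(v,3).tolist() for k,v in s.items()})
for n in("top","side"):
    f=bot.grab_frame(n);cv2.imwrite(f"pics/{n}0.png",cv2.resize(f["pixels"][:,:,::-1],(800,600),interpolation=cv2.INTER_CUBIC));cv2.imwrite(f"raw_{n}.png",f["pixels"][:,:,::-1])
    json.dump({k:np.array(f[k]).tolist() for k in("fx","fy","cx","cy","extrinsics")},open(f"cal_{n}.json","w"));print(open(f"cal_{n}.json").read())
E
```

```text
pics
{'clock': 0.0, 'qpos': [-1.206, 0.522, -0.036, 1.6, 0.021, 1.021, -0.113], 'qd': [0.001, -0.001, -0.001, -0.002, 0.002, 0.001, -0.002], 'joint_efforts': [-0.0, -92.712, 1.98, -36.994, 0.018, 0.008, 0.0], 'position': [0.263, 0.567, 0.249], 'tool_rot': [-3.14, 0.0, 2.707], 'force': [-0.019, -0.389, 0.075], 'moment': [0.019, -0.055, 0.028], 'finger_force': 0.0, 'grip_width': 0.085}
{"fx": 402.2102546460792, "fy": 402.2102546460792, "cx": 258.5714452226423, "cy": 190.63596286573238, "extrinsics": [[0.004569097748800469, -0.9999877417581802, -0.0019077943120890779, -0.006043252156330248], [-0.983702240264755, -0.0041517427434712905, -0.17975724055040004, 0.5347879795966983], [0.17974711637148527, 0.0026980299418958, -0.9837091515232378, 1.3246121094239427], [0.0, 0.0, 0.0, 1.0]]}
{"fx": 364.1153022845219, "fy": 364.1153022845219, "cx": 258.5519849212016, "cy": 189.9329426579857, "extrinsics": [[0.8201848132295501, -0.5718987549146402, 0.015122376621826498, -0.4709200952277982], [-0.2715144588853822, -0.41238519201687046, -0.8696081600476082, 0.1936164709933366], [0.5035640681817817, 0.709133462426004, -0.4935108526708614, 0.7332673325679545], [0.0, 0.0, 0.0, 1.0]]}
```

View pics/top0.png

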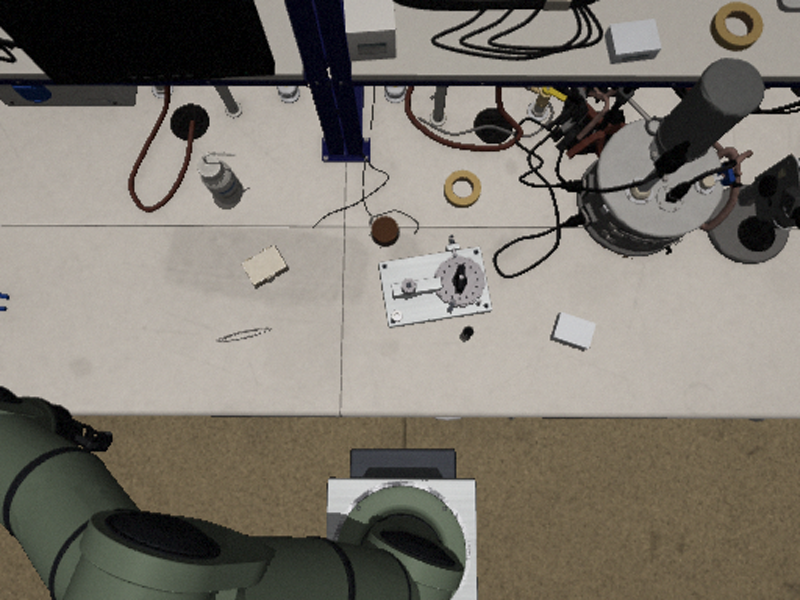

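View pics/side0.png

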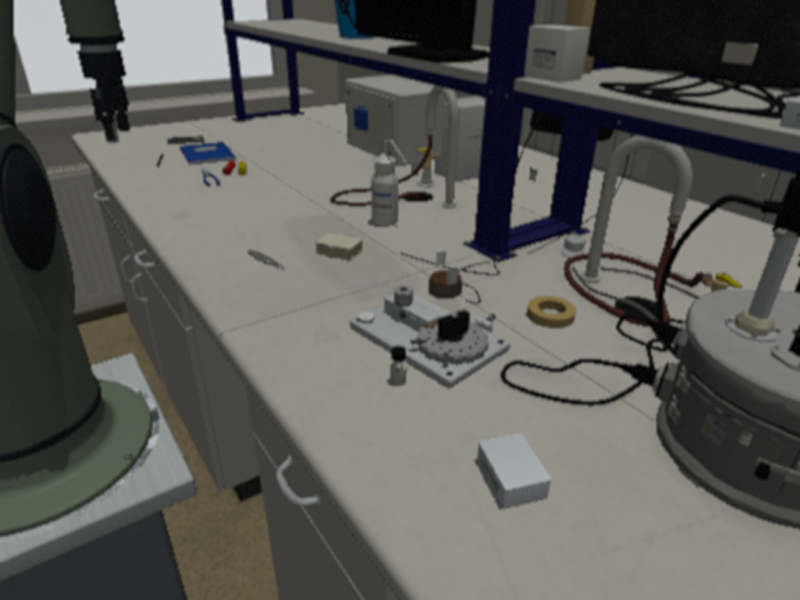

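The top view shows the slab around (435,285), with the nut near (408,286) and the knob near (461,278). The stub is at (396,316), the vial at (467,333) and the beaker at (385,231). The side view agrees. Next I cast rays and enlarge the crop.

```bash
cat > h.py <<'E'
import json,cv2,numpy as np
def ray(c,u,v,z):
    E=np.array(c["extrinsics"]);R=E[:3,:3];o=-R.T@E[:3,3]
    d=R.T@np.array([(u-c["cx"])/c["fx"],(v-c["cy"])/c["fy"],1]);return o+d*(z-o[2])/d[2]
def proj(c,p):
    E=np.array(c["extrinsics"]);q=E[:3,:3]@p+E[:3,3];return np.array([c["fx"]*q[0]/q[2]+c["cx"],c["fy"]*q[1]/q[2]+c["cy"]])
E
python3 - <<'E'
from h import *
c=json.load(open("cal_top.json"));k=.64
for n,u,v,z in [("nut",408,286,.07),("knob",461,277,.072),("stub",396,316,.027),("vial",467,333,.06),("beaker",385,231,.07),("cFL",389,327,.016),("cFR",494,309,.016),("cBR",480,248,.016),("cBL",379,264,.016)]:
    print(n,ray(c,u*k,v*k,z).round(3))
im=cv2.imread("raw_top.png")[145:220,235:325]
cv2.imwrite("pics/crop0.png",cv2.resize(im,(720,600),interpolation=cv2.INTER_CUBIC))
E
```

```text
nut [ 0.557 -0.012  0.07 ]
knob [ 0.577 -0.127  0.072]
stub [0.498 0.014 0.027]
vial [ 0.457 -0.139  0.06 ]
beaker [0.68  0.039 0.07 ]
cFL [0.475 0.029 0.016]
cFR [ 0.516 -0.204  0.016]
cBR [ 0.657 -0.176  0.016]
cBL [0.618 0.053 0.016]
```

View pics/crop0.png

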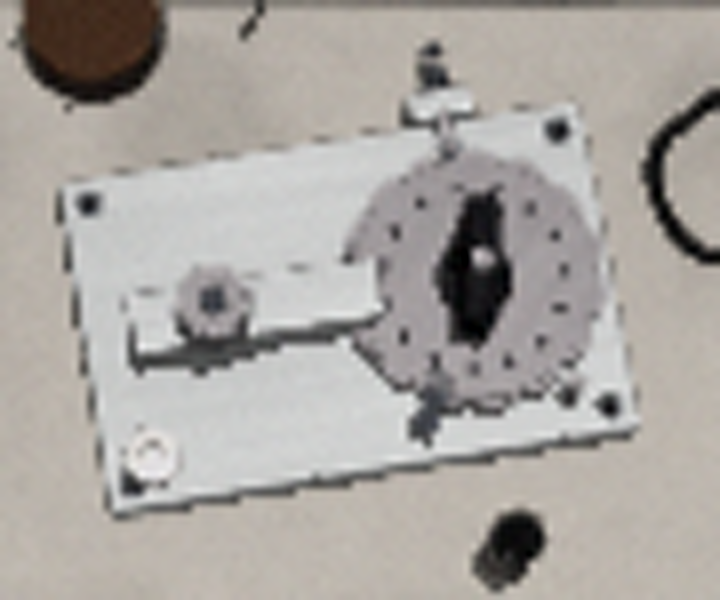

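Slab yaw is about 10°, the knob axis about (0.576,-0.128) and the nut about (0.556,-0.014). I'll move over the nut for a wrist view.

```bash
Z='[[0,0,0],[0,0,0],[0,0,0],[0,0,0],[0,0,0]]'
python3 -m crank '{"travel":[[2,-4,0],[4,-8,0],[6,-12,0],[8,-16,0],[10,-20,0]],"turn":[[0,0,0],[0,0,0],[0,0,0],[0,0,0],[0,0,0]],"gripper":[0,0,0,0,0]}'
python3 -m crank '{"travel":[[2,-4,0],[4,-8,0],[6,-12,0],[8,-16,0],[10,-20,0]],"turn":[[0,0,0],[0,0,0],[0,0,0],[0,0,0],[0,0,0]],"gripper":[0,0,0,0,0]}'
python3 -m crank '{"travel":[[2,-4,-1],[4,-8,-2],[6,-12,-3],[8,-16,-4],[8,-18,-4]],"turn":[[0,0,0],[0,0,0],[0,0,0],[0,0,0],[0,0,0]],"gripper":[0,0,0,0,0]}'
python3 -c "
from workcell import bot
s=bot.observe();print(s['position'],s['tool_rot'],s['qpos'])"
```

```text
clock: 0.6
position: [0.3637, 0.365, 0.2499]
tool_rot: [-3.141, -0.0, 2.707]
force: [0.7, 0.6, 0.1]
grip_width: 0.0853
finger_force: 0.0
clock: 1.1
position: [0.4637, 0.1651, 0.25]
tool_rot: [-3.142, -0.0, 2.707]
force: [0.9, 0.7, 0.7]
grip_width: 0.0857
finger_force: 0.0
clock: 1.6
position: [0.5441, -0.017, 0.2085]
tool_rot: [-3.14, -0.001, 2.703]
force: [0.1, 0.8, 1.7]
grip_width: 0.0854
finger_force: 0.0
[ 0.54411638 -0.01700502  0.20853709] [-3.13975401e+00 -5.71292546e-04  2.70344549e+00] [-0.17841402  0.44916591  0.13470009  1.86121287 -0.07674334  0.83760756
  1.12720801]
```

```bash
python3 - <<'E'
from workcell import bot
import cv2,json,numpy as np
f=bot.grab_frame("wrist");cv2.imwrite("pics/w1.png",cv2.resize(f["pixels"][:,:,::-1],(800,600),interpolation=cv2.INTER_CUBIC));cv2.imwrite("raw_w1.png",f["pixels"][:,:,::-1])
json.dump({k:np.array(f[k]).tolist() for k in("fx","fy","cx","cy","extrinsics")},open("cal_w1.json","w"))
E=np.array(f["extrinsics"]);print(-E[:3,:3].T@E[:3,3],E[:3,:3].round(3),f["fx"])
E
```

```text
[0.47727135 0.01310084 0.3313275 ] [[ 0.424  0.906 -0.002]
 [ 0.867 -0.406  0.288]
 [ 0.26  -0.124 -0.958]] 340.86585551510643
```

View pics/w1.png

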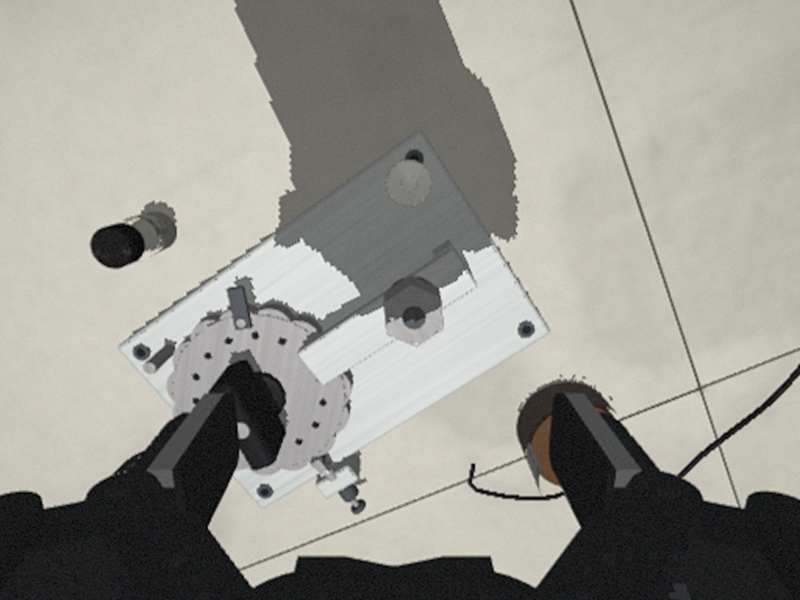

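The wrist view shows the nut hexagon around (414,315), partly in shadow, and the knob bar around (250,415). The stub is at (409,183). I'll zoom in on the nut and knob.

```bash
python3 - <<'E'
from h import *
im=cv2.imread("raw_w1.png")
a=cv2.resize(im[170:230,235:295],(400,400),interpolation=cv2.INTER_CUBIC)
b=cv2.resize(im[205:315,105:215],(400,400),interpolation=cv2.INTER_CUBIC)
b=np.clip(b.astype(float)*1.8+25,0,255).astype(np.uint8)
cv2.imwrite("pics/w1crop.png",np.hstack([a,b]))
E
```

```text
(no output)
```

View pics/w1crop.png

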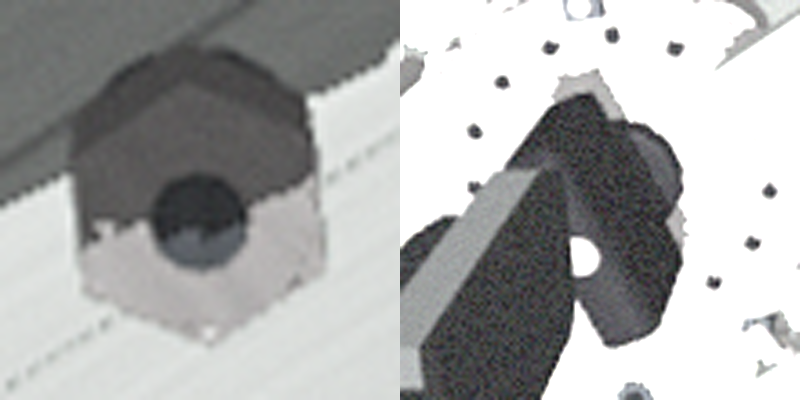

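```bash
python3 - <<'E'
from h import *
c=json.load(open("cal_w1.json"))
P=np.array([ray(c,235+u/6.6667-.5+.075,170+v/6.6667-.5+.075,.07)[:2] for u,v in [(210,342),(325,278),(312,155),(197,82),(72,170),(82,292)]])
ctr=P.mean(0);d=P-ctr;print(ctr,(np.hypot(*d.T)*1e3).round(1))
a=np.degrees(np.arctan2(d[:,1],d[:,0]));print(a, "vertex mod60",np.degrees(np.angle(np.exp(6j*np.radians(a)).mean()))/6)
print(ray(c,235+200/6.667,170+207/6.667,.074))
E
```

```text
[ 0.56014607 -0.01489884] [15.8 17.  15.8 17.4 16.7 17. ]
[ -19.8430103    39.42261644   96.82557251  156.55718197 -137.77175891
  -82.41746416] vertex mod60 -21.211442874369926
[ 0.55776977 -0.01355022  0.074     ]
```

```bash

python3 -m crank '{"travel":[[0.7,0.1,0],[1.4,0.2,-1],[1.4,0.2,-2],[1.4,0.2,-3],[1.4,0.2,-4]],"turn":[[0,0,-8],[0,0,-16],[0,0,-24],[0,0,-32],[0,0,-40]],"gripper":[0,0,0,0,0]}' 60
python3 -m crank '{"travel":[[0,0,-1],[0,0,-2],[0,0,-3],[0,0,-3],[0,0,-3]],"turn":[[0,0,-8],[0,0,-16],[0,0,-16],[0,0,-16],[0,0,-16]],"gripper":[0.3,0.4,0.4,0.4,0.4]}'
python3 - <<'E'
from workcell import bot
from h import *
s=bot.observe();print(s['position'],np.degrees(s['tool_rot']),s['qpos'],s['grip_width'])
f=bot.grab_frame("wrist");cv2.imwrite("pics/w2.png",cv2.resize(f["pixels"][:,:,::-1],(800,600),interpolation=cv2.INTER_CUBIC));cv2.imwrite("raw_w2.png",f["pixels"][:,:,::-1])
json.dump({k:np.array(f[k]).tolist() for k in("fx","fy","cx","cy","extrinsics")},open("cal_w2.json","w"))
E
```

```text
clock: 2.15
position: [0.5571, -0.0108, 0.1695]
tool_rot: [-3.141, -0.0, 2.003]
force: [0.4, -0.5, -0.2]
grip_width: 0.0859
finger_force: 0.0
clock: 2.65
position: [0.5572, -0.0111, 0.14]
tool_rot: [-3.141, -0.0, 1.733]
force: [0.5, 0.2, 0.3]
grip_width: 0.0512
finger_force: 0.0
[ 0.55724157 -0.01112101  0.14004264] [-1.79982191e+02 -7.57326625e-03  9.92820739e+01] [-0.33522842  0.5904897   0.35007708  1.88882821 -0.29633716  0.71315995
  0.34825068] 0.051167196486061724
```

View pics/w2.png

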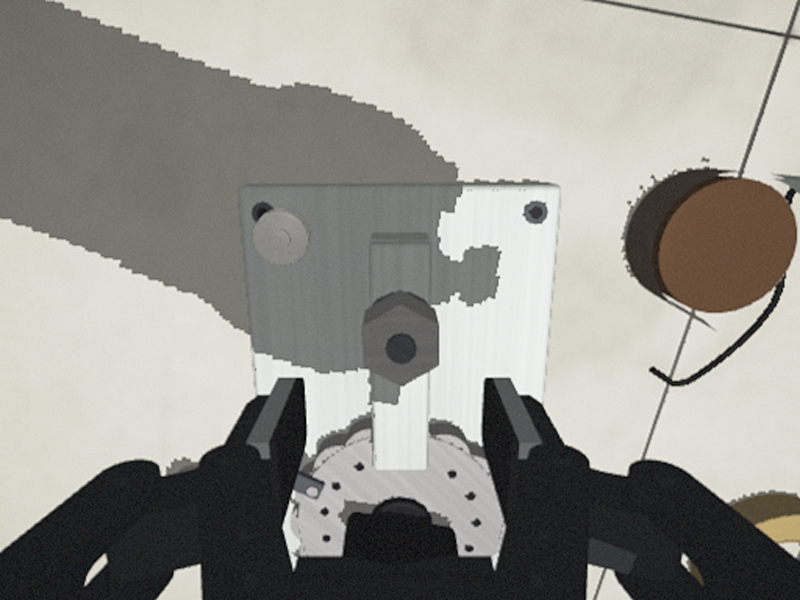

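The gripper is square to the hexagon, whose left and right flats are vertical in the image. The stud is at (401,348), and the knob's flange is behind the gripper body at the bottom.

```bash
python3 - <<'E'
from h import *
c=json.load(open("cal_w2.json"))
for p in [(401,348,.074),(363,345,.07),(439,345,.07),(401,385,.07)]: print(ray(c,p[0]*.64,p[1]*.64,p[2]))
im=cv2.imread("raw_w2.png")
P=np.array([ray(c,u*.64,v*.64,.07)[:2] for u,v in [(402,385),(438,362),(363,364)]]);print(P,np.degrees(np.arctan2(*(P[1]-P[0])[::-1])),np.degrees(np.arctan2(*(P[2]-P[0])[::-1])))
g=cv2.resize(im[180:255,220:295],(600,600),interpolation=cv2.INTER_CUBIC);cv2.imwrite("pics/n2.png",g)
E
```

```text
[ 0.56004395 -0.01375107  0.074     ]
[ 0.54561438 -0.0164689   0.07      ]
[ 0.57469193 -0.01170805  0.07      ]
[ 0.56296665 -0.0308573   0.07      ]
[[ 0.56335835 -0.03079315]
 [ 0.57562989 -0.01877792]
 [ 0.54677181 -0.02436274]] 44.39536381348402 158.80927055094972
```

View pics/n2.png

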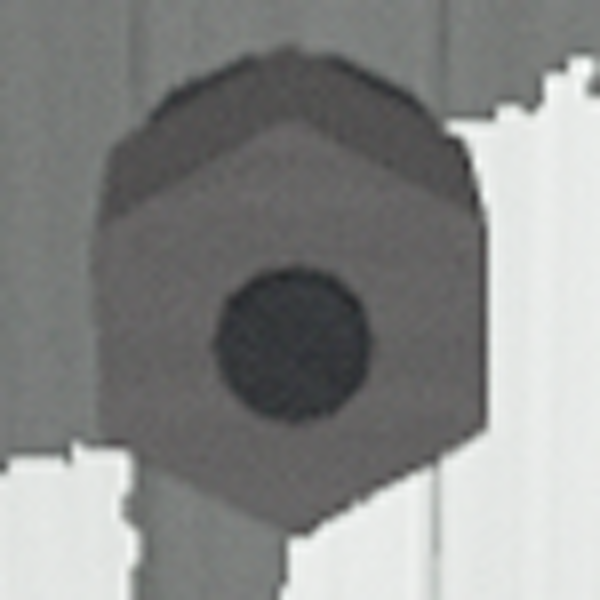

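```bash
python3 - <<'E'
from h import *
c=json.load(open("cal_w2.json"))
P=np.array([ray(c,220+u/8-.44,180+v/8-.44,.07)[:2] for u,v in [(287,120),(482,218),(488,430),(303,535),(103,437),(97,232)]])
ctr=P.mean(0);d=P-ctr;a=np.degrees(np.arctan2(d[:,1],d[:,0]));print(ctr,(np.hypot(*d.T)*1e3).round(1),a,np.degrees(np.angle(np.exp(6j*np.radians(a)).mean()))/6)
E
```

```text
[ 0.5599231 -0.0142247] [16.7 16.7 17.  16.9 17.  16.7] [ 101.10820488   42.0674011   -19.20448046  -77.96478867 -139.86064753
  160.94340673] -18.818518879782342
```

```bash

python3 -m crank '{"travel":[[0.3,-0.3,-2],[0.3,-0.3,-4],[0.3,-0.3,-6],[0.3,-0.3,-7.2],[0.3,-0.3,-7.2]],"turn":[[0,0,2],[0,0,2],[0,0,2],[0,0,2],[0,0,2]],"gripper":[0.4,0.4,0.4,0.4,0.4]}' 60
python3 -m crank '{"travel":[[0,0,0],[0,0,0],[0,0,0],[0,0,0],[0,0,0]],"turn":[[0,0,0],[0,0,0],[0,0,0],[0,0,0],[0,0,0]],"gripper":[0.8,1,1,1,1]}' 60
python3 -c "
from workcell import bot
s=bot.observe();print(s['moment'],s['qpos'])"
```

```text
clock: 3.2
position: [0.5598, -0.0143, 0.0672]
tool_rot: [-3.14, -0.0, 1.765]
force: [-0.7, 1.0, 0.1]
grip_width: 0.0511
finger_force: 0.0
clock: 3.7
position: [0.5606, -0.0143, 0.0691]
tool_rot: [3.14, 0.0, 1.764]
force: [-2.8, -0.0, 8.5]
grip_width: 0.0288
finger_force: 59.1
[-0.18532648  0.64404064 -0.12233926] [-0.27926599  0.7027456   0.28248631  1.90963456 -0.3381868   0.57418452
  0.41903143]
```

```bash

python3 -m crank '{"travel":[[0,0,0.1],[0,0,0.2],[0,0,0.2],[0,0,0.25],[0,0,0.25]],"turn":[[0,0,3],[0,0,8],[0,0,13],[0,0,18],[0,0,23]],"gripper":[1,1,1,1,1]}' 70
python3 -c "
from workcell import bot
s=bot.observe();print(s['moment'],s['qpos'])"
```

```text
clock: 4.2
position: [0.5608, -0.0143, 0.0704]
tool_rot: [3.141, 0.001, 2.169]
force: [7.2, -1.4, -20.0]
grip_width: 0.0285
finger_force: 72.2
[-0.13507803 -1.47300413 -0.24918855] [-0.20657225  0.68648765  0.17763506  1.90501065 -0.20917926  0.56665864
  0.7070746 ]
```

```bash

python3 -m crank '{"travel":[[0,0,0],[0,0,0],[0,0,0],[0,0,0],[0,0,0]],"turn":[[0,0,5],[0,0,10],[0,0,15],[0,0,20],[0,0,25]],"gripper":[1,1,1,1,1]}' 70
python3 -m crank '{"travel":[[0,0,0],[0,0,0],[0,0,0],[0,0,0],[0,0,0.1]],"turn":[[0,0,5],[0,0,10],[0,0,15],[0,0,20],[0,0,25]],"gripper":[1,1,1,1,1]}' 70
python3 -c "
from workcell import bot
s=bot.observe();print(s['moment'],s['qpos'])"
```

```text
clock: 4.7
position: [0.561, -0.0141, 0.071]
tool_rot: [3.141, 0.001, 2.606]
force: [4.0, 1.9, -7.6]
grip_width: 0.0284
finger_force: 74.0
clock: 5.2
position: [0.5611, -0.0138, 0.0721]
tool_rot: [3.141, 0.002, 3.042]
force: [6.9, 3.1, -21.0]
grip_width: 0.028
finger_force: 72.6
[ 0.71349426 -1.44394161 -0.26895494] [-0.04283499  0.67094233 -0.05336195  1.89547318  0.06090934  0.57476739
  1.33564134]
```

```bash

python3 -m crank '{"travel":[[0,0,0],[0,0,0],[0,0,0],[0,0,0],[0,0,0]],"turn":[[0,0,1],[0,0,2],[0,0,3],[0,0,4],[0,0,4]],"gripper":[1,1,1,1,1]}' 70
python3 -c "
from workcell import bot
s=bot.observe();print(s['moment'],s['qpos'])"
```

```text
clock: 5.7
position: [0.5616, -0.0138, 0.0721]
tool_rot: [3.141, 0.003, 3.108]
force: [7.7, 4.1, -12.3]
grip_width: 0.0283
finger_force: 78.5
[ 0.65113504 -1.95670156 -1.07473978] [-0.0299245   0.67127846 -0.07092049  1.89417817  0.08033218  0.57578091
  1.38393443]
```

```bash

python3 -m crank '{"travel":[[0,0,0],[0,0,0],[0,0,1],[0,0,4],[0,0,8]],"turn":[[0,0,0],[0,0,0],[0,0,0],[0,0,0],[0,0,0]],"gripper":[0.4,0.3,0.3,0.3,0]}' 70
python3 -m crank '{"travel":[[2,-3,2],[4,-6,4],[6,-9,6],[6,-12,6],[6,-12,6]],"turn":[[0,0,0],[0,0,0],[0,0,0],[0,0,0],[0,0,0]],"gripper":[0,0,0,0,0]}'
python3 - <<'E'
from workcell import bot
from h import *
s=bot.observe();print(s['position'],np.degrees(s['tool_rot']),s['qpos'],s['grip_width'])
f=bot.grab_frame("wrist");cv2.imwrite("pics/w3.png",cv2.resize(f["pixels"][:,:,::-1],(800,600),interpolation=cv2.INTER_CUBIC));cv2.imwrite("raw_w3.png",f["pixels"][:,:,::-1])
json.dump({k:np.array(f[k]).tolist() for k in("fx","fy","cx","cy","extrinsics")},open("cal_w3.json","w"))
E
```

```text
clock: 6.2
position: [0.5594, -0.0143, 0.1521]
tool_rot: [-3.141, -0.002, 3.108]
force: [0.8, -0.6, 0.6]
grip_width: 0.0731
finger_force: 0.0
clock: 6.7
position: [0.62, -0.1392, 0.2128]
tool_rot: [-3.139, 0.001, 3.103]
force: [-0.1, -0.7, -1.0]
grip_width: 0.0853
finger_force: 0.0
[ 0.61996898 -0.13919201  0.21282984] [-1.79860003e+02  6.52541799e-02  1.77787789e+02] [ 0.17060641  0.57589244 -0.06630498  1.60700956  0.04696572  0.95889085
  1.62021394] 0.08527445951545355
```

View pics/w3.png

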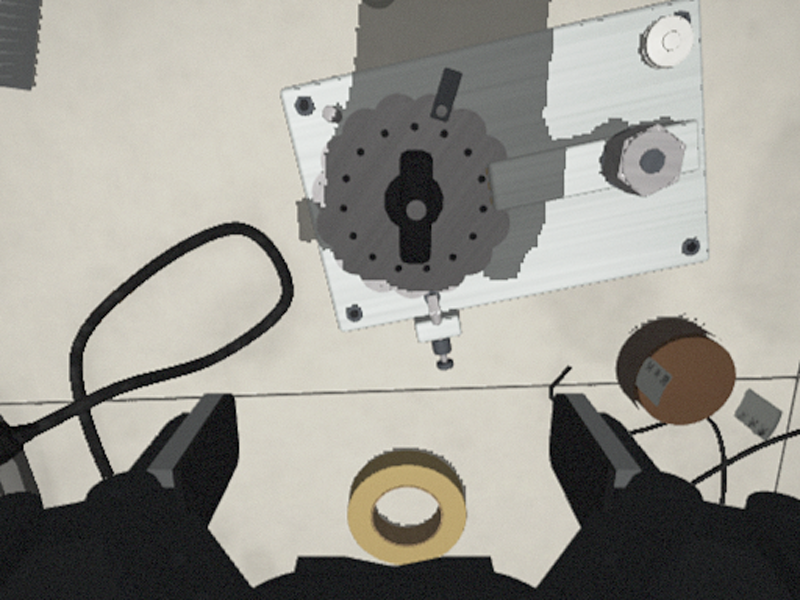

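The knob is fully visible, its bar running from about (416,150) to (415,263) with the hub at (416,209). The nut is at (650,160). I'll fit the bar.

```bash
python3 - <<'E'
from h import *
c=json.load(open("cal_w3.json"));im=cv2.imread("raw_w3.png");g=cv2.cvtColor(im,6)
m=(g<40).astype(np.uint8);n,l,st,ce=cv2.connectedComponentsWithStats(m);i=l[157,266]
print(g[157,266],st[i],ce[i])
ys,xs=np.nonzero(l==i)
for y in range(ys.min(),ys.max()+1,4):
    q=xs[ys==y];print(y,q.min(),q.max(),end="; ")
# bar midline from end rows
mid=[]
for y in list(range(ys.min()+4,ys.min()+16))+list(range(ys.max()-16,ys.max()-3)):
    q=xs[ys==y];mid.append(ray(c,(q.min()+q.max())/2,y,.07)[:2])
mid=np.array(mid);vx,vy,x0,y0=cv2.fitLine(mid.astype(np.float32),2,0,.01,.01).ravel();print("\nbar dir",np.degrees(np.arctan2(vy,vx)),x0,y0)
for v in(ys.min(),ys.max()):print(ray(c,265.5,v,.072))
print("dot",ray(c,416*.64,209*.64,.072), "nutstud",ray(c,652*.64,160*.64,.075))
E
```

```text
25 [ 247   97   36   72 1628] [264.84766585 130.67936118]
97 259 271; 101 256 276; 105 256 276; 109 256 276; 113 254 276; 117 250 279; 121 248 281; 125 247 282; 129 247 282; 133 247 282; 137 249 280; 141 251 278; 145 256 275; 149 256 275; 153 256 275; 157 256 275; 161 256 274; 165 257 274; 
bar dir -2.463102 0.5790267 -0.12856624
[ 0.55155524 -0.12801782  0.072     ]
[ 0.60555594 -0.129467    0.072     ]
dot [ 0.57872684 -0.12817905  0.072     ] nutstud [ 0.55963493 -0.01626249  0.075     ]
```

```bash

python3 -m crank '{"travel":[[-3,0.8,-2],[-4.1,1.1,-5],[-4.1,1.1,-8],[-4.1,1.1,-10],[-4.1,1.1,-10]],"turn":[[0,0,0],[0,0,0],[0,0,0],[0,0,0],[0,0,0]],"gripper":[0.65,0.65,0.65,0.65,0.65]}' 40
python3 -m crank '{"travel":[[0,0,-1],[0,0,-2.5],[0,0,-4],[0,0,-4.9],[0,0,-4.9]],"turn":[[0,0,0],[0,0,0],[0,0,0],[0,0,0],[0,0,0]],"gripper":[0.65,0.65,0.65,0.65,0.65]}'
python3 -m crank '{"travel":[[0,0,0],[0,0,0],[0,0,0],[0,0,0],[0,0,0]],"turn":[[0,0,0],[0,0,0],[0,0,0],[0,0,0],[0,0,0]],"gripper":[0.8,1,1,1,1]}' 40
python3 -c "
from workcell import bot
s=bot.observe();print(s['moment'],s['qpos'])"
```

```text
clock: 7.25
position: [0.5778, -0.1219, 0.1097]
tool_rot: [3.141, -0.004, 3.11]
force: [0.4, 0.1, 0.1]
grip_width: 0.0298
finger_force: 0.0
clock: 7.75
position: [0.5785, -0.1231, 0.061]
tool_rot: [3.141, -0.002, 3.108]
force: [-0.7, 0.5, -0.5]
grip_width: 0.0298
finger_force: 0.0
clock: 8.25
position: [0.5788, -0.1268, 0.0626]
tool_rot: [-3.138, -0.0, 3.105]
force: [2.4, -18.9, -13.4]
grip_width: 0.0154
finger_force: 40.5
[-3.57960963 -0.26171638 -0.06336217] [ 0.15630261  0.72143838 -0.06125529  1.81216745  0.07677804  0.61013568
  1.58171559]
```

```bash

python3 -m crank '{"travel":[[0,-0.2,0],[0,-0.4,0],[0,-0.5,0],[0,-0.5,0],[0,-0.5,0]],"turn":[[0,0,0],[0,0,0],[0,0,0],[0,0,0],[0,0,0]],"gripper":[1,1,1,1,1]}' 40
python3 -c "
from workcell import bot
s=bot.observe();print(s['moment'],s['qpos'])"
```

```text
clock: 8.75
position: [0.5788, -0.1271, 0.0625]
tool_rot: [3.14, -0.001, 3.109]
force: [-4.0, 4.7, -5.2]
grip_width: 0.0155
finger_force: 41.9
[ 1.09586861  0.74150556 -0.15186433] [ 0.16287793  0.72233954 -0.06668941  1.8101089   0.07477182  0.61288945
  1.58964029]
```

```bash
cat > o.py <<'E'
from workcell import bot
import numpy as np
s=bot.observe();print("yaw",np.degrees(s['tool_rot'][2]).round(2),"M",s['moment'].round(2),"q7",s['qpos'][6].round(2))
E
python3 -m crank '{"travel":[[0,0,0],[0,0,0],[0,0,0],[0,0,0],[0,0,0]],"turn":[[0,0,3],[0,0,6],[0,0,9],[0,0,12],[0,0,12]],"gripper":[1,1,1,1,1]}' 40; python3 o.py
python3 -m crank '{"travel":[[0,0,0],[0,0,0],[0,0,0],[0,0,0],[0,0,0]],"turn":[[0,0,3],[0,0,6],[0,0,9],[0,0,12],[0,0,12]],"gripper":[1,1,1,1,1]}' 40; python3 o.py
```

```text
clock: 9.25
position: [0.5789, -0.1272, 0.0625]
tool_rot: [3.14, -0.001, -2.963]
force: [-3.8, 4.8, -5.1]
grip_width: 0.0153
finger_force: 41.9
yaw -169.76 M [1.1  0.71 0.09] q7 1.75
clock: 9.75
position: [0.5789, -0.1274, 0.0625]
tool_rot: [3.14, -0.001, -2.754]
force: [-3.7, 4.6, -4.3]
grip_width: 0.0152
finger_force: 41.9
yaw -157.8 M [ 1.09  0.75 -0.1 ] q7 1.9
```

```bash

python3 -m crank '{"travel":[[0,0,0],[0,0,0],[0,0,0],[0,0,0],[0,0,0]],"turn":[[0,0,1],[0,0,2],[0,0,3],[0,0,4],[0,0,4]],"gripper":[1,1,1,1,1]}' 40; python3 o.py

```

```text
clock: 10.25
position: [0.5789, -0.1274, 0.0625]
tool_rot: [3.14, -0.001, -2.686]
force: [-3.1, 5.9, -5.2]
grip_width: 0.0152
finger_force: 41.9
yaw -153.87 M [ 0.99  0.75 -0.09] q7 1.96
```

```bash

python3 -m crank '{"travel":[[0,0,0],[0,0,0],[0,0,0],[0,0,0],[0,0,0]],"turn":[[0,0,3],[0,0,6],[0,0,9],[0,0,12],[0,0,12]],"gripper":[1,1,1,1,1]}' 40; python3 o.py
python3 -m crank '{"travel":[[0,0,0],[0,0,0],[0,0,0],[0,0,0],[0,0,0]],"turn":[[0,0,2],[0,0,4],[0,0,6],[0,0,8],[0,0,8]],"gripper":[1,1,1,1,1]}' 40; python3 o.py
python3 -m crank '{"travel":[[0,0,0],[0,0,0],[0,0,0],[0,0,0],[0,0,0]],"turn":[[0,0,1],[0,0,2],[0,0,3],[0,0,3],[0,0,3]],"gripper":[1,1,1,1,1]}' 40; python3 o.py
```

```text
clock: 10.75
position: [0.5789, -0.1276, 0.0625]
tool_rot: [3.141, -0.0, -2.475]
force: [-3.3, 4.5, -5.0]
grip_width: 0.0153
finger_force: 41.9
yaw -141.81 M [1.01 0.75 0.09] q7 2.12
clock: 11.25
position: [0.579, -0.1277, 0.0625]
tool_rot: [3.141, 0.0, -2.336]
force: [-3.0, 5.7, -5.3]
grip_width: 0.0153
finger_force: 42.5
yaw -133.84 M [ 1.07  0.84 -0.51] q7 2.22
clock: 11.75
position: [0.5793, -0.1274, 0.0627]
tool_rot: [3.141, 0.001, -2.285]
force: [-2.4, 6.5, -5.4]
grip_width: 0.0153
finger_force: 67.5
yaw -130.95 M [ 1.34  0.41 -1.25] q7 2.26
```

```bash

python3 -m crank '{"travel":[[0,0,0],[0,0,0],[0,0,0],[0,0,0],[0,0,0]],"turn":[[0,0,-3],[0,0,-3],[0,0,-3],[0,0,-6],[0,0,-9]],"gripper":[1,1,1,1,1]}' 40; python3 o.py
python3 -m crank '{"travel":[[0,0,0],[0,0,0],[0,0,0],[0,0,0],[0,0,0]],"turn":[[0,0,-5],[0,0,-10],[0,0,-15],[0,0,-18],[0,0,-18]],"gripper":[1,1,1,1,1]}' 40; python3 o.py
python3 -m crank '{"travel":[[0,0,0],[0,0,0],[0,0,0],[0,0,0],[0,0,0]],"turn":[[0,0,-5],[0,0,-10],[0,0,-15],[0,0,-20],[0,0,-24]],"gripper":[1,1,1,1,1]}' 40; python3 o.py
python3 -m crank '{"travel":[[0,0,0],[0,0,0],[0,0,0],[0,0,0],[0,0,0]],"turn":[[0,0,-4],[0,0,-8],[0,0,-12],[0,0,-16],[0,0,-18]],"gripper":[1,1,1,1,1]}' 40; python3 o.py
```

```text
clock: 12.25
position: [0.5791, -0.1275, 0.0625]
tool_rot: [3.141, 0.0, -2.443]
force: [-3.4, 5.5, -5.1]
grip_width: 0.0154
finger_force: 41.9
yaw -139.97 M [1.04 0.76 0.13] q7 2.14
clock: 12.75
position: [0.579, -0.1274, 0.0625]
tool_rot: [3.141, -0.001, -2.757]
force: [-3.8, 4.5, -3.3]
grip_width: 0.0151
finger_force: 42.2
yaw -157.96 M [1.03 0.76 0.01] q7 1.9
clock: 13.25
position: [0.5789, -0.1271, 0.0625]
tool_rot: [3.141, -0.001, 3.106]
force: [-5.4, 6.7, -2.6]
grip_width: 0.0155
finger_force: 42.0
yaw 177.95 M [1.34 1.   0.1 ] q7 1.59
clock: 13.75
position: [0.5789, -0.1269, 0.0626]
tool_rot: [3.141, -0.001, 2.793]
force: [-5.3, 7.0, -1.8]
grip_width: 0.0152
finger_force: 42.2
yaw 160.01 M [ 1.39  0.92 -0.04] q7 1.36
```

Two clicks passed. The third stop is at about 154°.

```bash

python3 -m crank '{"travel":[[0,0,0],[0,0,0],[0,0,0],[0,0,0],[0,0,0]],"turn":[[0,0,-2],[0,0,-4],[0,0,-6],[0,0,-6],[0,0,-6]],"gripper":[1,1,1,1,1]}' 40; python3 o.py
python3 - <<'E'
from workcell import bot
from h import *
f=bot.grab_frame("top");cv2.imwrite("raw_t2.png",f["pixels"][:,:,::-1])
f=bot.grab_frame("wrist");cv2.imwrite("pics/w4.png",cv2.resize(f["pixels"][:,:,::-1],(800,600),interpolation=cv2.INTER_CUBIC))
E
```

```text
clock: 14.25
position: [0.5789, -0.1269, 0.0625]
tool_rot: [3.141, -0.002, 2.691]
force: [-5.0, 7.2, -1.6]
grip_width: 0.0154
finger_force: 42.3
yaw 154.16 M [ 1.46  0.93 -0.13] q7 1.28
```

View pics/w4.png

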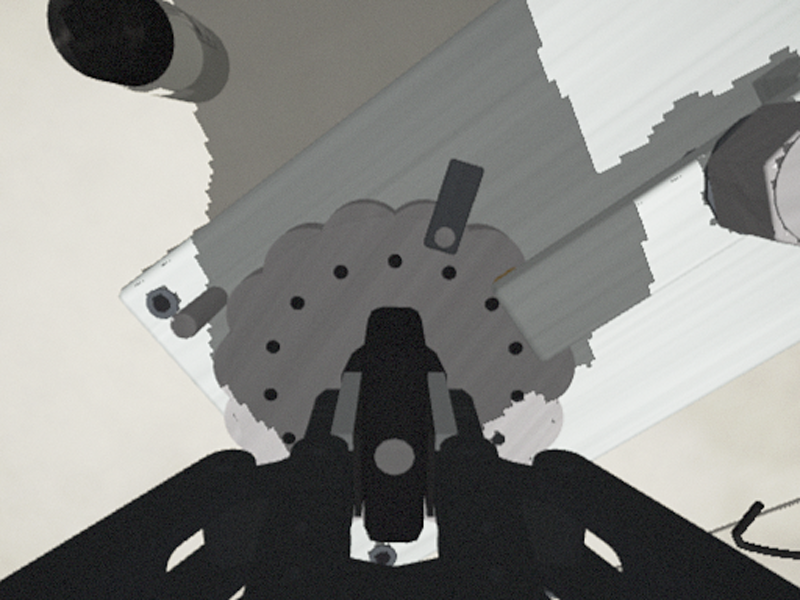

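The knob is gripped squarely, and the plate, pins and strap look undisturbed. I'll check the detent centre with a small torque test.

```bash

python3 -m crank '{"travel":[[0,0,0],[0,0,0],[0,0,0],[0,0,0],[0,0,0]],"turn":[[0,0,-0.6],[0,0,-0.6],[0,0,-0.6],[0,0,-0.6],[0,0,-0.6]],"gripper":[1,1,1,1,1]}' 40; python3 o.py; python3 o.py
python3 -m crank '{"travel":[[0,0,0],[0,0,0],[0,0,0],[0,0,0],[0,0,0]],"turn":[[0,0,-0.6],[0,0,-0.6],[0,0,-0.6],[0,0,-0.6],[0,0,-0.6]],"gripper":[1,1,1,1,1]}' 40; python3 o.py
```

```text
clock: 14.85
position: [0.5789, -0.1269, 0.0626]
tool_rot: [3.141, -0.001, 2.68]
force: [-4.9, 7.3, -2.2]
grip_width: 0.0152
finger_force: 42.2
yaw 153.58 M [1.49 0.96 0.02] q7 1.27
yaw 153.58 M [1.49 0.96 0.02] q7 1.27
clock: 15.35
position: [0.5789, -0.1269, 0.0625]
tool_rot: [3.141, -0.002, 2.67]
force: [-4.7, 8.1, -1.7]
grip_width: 0.015
finger_force: 42.2
yaw 152.98 M [1.4  0.94 0.09] q7 1.27
```

```bash

python3 -m crank '{"travel":[[0,0,0],[0,0,0],[0,0,0],[0,0,0],[0,0,0]],"turn":[[0,0,0.6],[0,0,0.6],[0,0,0.6],[0,0,0.6],[0,0,0.6]],"gripper":[1,1,1,1,1]}' 40; python3 o.py
python3 -c "
from workcell import bot
print(bot.job_done())"
```

```text
clock: 15.85
position: [0.579, -0.1269, 0.0625]
tool_rot: [3.141, -0.002, 2.681]
force: [-5.8, 7.5, -2.0]
grip_width: 0.0154
finger_force: 42.2
yaw 153.58 M [1.52 0.99 0.13] q7 1.27
the job is handed in; nothing more can be done
None
```

I slackened the nut to its stop, turned the knob back to home and then clockwise to the third click, and handed in at 15.9 s still gripping it; I touched nothing else, and the judge's verdict was not shown.

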